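# Third hand for the stem: call the mechanic and hold the stem against the sprung stop

### The job

Press the desk bell's plunger right down to its stop to call the mechanic over, then lift the handlebar stem onto the bed plate of the assembly jig and press its round end squarely against the middle of the sprung stop, pushing the stop back about half its travel (about 10 N) and never all the way in. Finish while still holding the stem there with a steady push, flat on the bed plate, so that the mechanic can bolt it; leave everything else on the bench where it is.

Things in the scene. Friction and masses are not known exactly. Their poses are not given: they have to be found in the camera images.
- bell: Steel desk bell, fixed to the bench: black round base 86 mm across, steel dome, a button-like plunger on top. It is either at the left or at the right of the bench. Origin: centre of its underside, z up.
- bell_top (a point): Centre of the top of the bell's plunger head (head 20 mm across, its top 58 mm above the bench when up); it moves down with the plunger.
- bell_plunger (a joint): Travel of the bell plunger in m: 0 up, 0.006 fully down on its stop. Its spring takes 1 N to start and 4 N at the stop; it springs back.
- stem: Loose aluminium handlebar stem, 118 long, 44 wide, 40 high, 0.14 to 0.24 kg, flat on the bench. Origin: underside, below mid-body; x towards its round end, z up. Round end: upright cylinder 40 across, 40 high, black cap, centred at x +45, reaching +65. Body 30 wide (y), z 6 to 34, grip across y at x -22 to +22. Other end: open half-round bar clamp, 44 wide, to x -53 (mm).
- stem_nose (a point): Foremost point of the stem's round end: x = +65 mm, y = 0, 20 mm above the stem's underside.
- jig: Assembly jig, dark steel, fixed: flat bed plate 200 long (x), 90 wide (y), 12 thick, with an upright block at its +x end (80 wide, top 58 above the bench) and before it a light metal stop face on two springs. Origin: centre of the plate's underside; x along the plate towards the stop, z up. The plate is free from x -100 to the stop face at x +50 (mm).
- stop_mid (a point): Middle of the front surface of the sprung stop face (face 70 mm wide, from 12.5 to 56.5 mm above the bench): on the jig's centre line, 32 mm above the bench, at jig x = +50 mm when not pressed; it moves with the face. The face looks along the jig's -x.
- stop_face (a joint): How far the sprung stop face is pushed back along the jig's +x, in m: 0 free, 0.014 all the way in. Spring 1.5 N per mm, no preload: 7 mm is about 10 N.
- jar: Bystander: white plastic jar with black lid, 64 mm across, 65 mm high, loose, on the side away from the bell. Origin: centre of underside.
- lockring: Bystander: flat steel ring 52 mm across, 8 mm thick, loose between the jig and the stem. Origin: centre of underside.
- screwdriver: Bystander: loose screwdriver lying at the far left. Origin: on its underside.
- mallet: Bystander: loose hammer lying crosswise at the far middle, right of the pedal. Origin: on its underside.
- pedal: Bystander: loose black platform pedal 90 x 88 x 18 mm with steel axle, at the far middle. Origin: centre of underside.
- spacer: Bystander: small loose black headset spacer ring, 35 mm across, 10 mm high, between the stem and the left end. Origin: centre of underside.
- lube: Bystander: loose grey bottle, 50 mm across, 130 mm high, far right. Origin: centre of underside.
Mind the look-alikes: they are no part of the job. There is more than one size of the bell; the job needs the largest.

How it is judged:
By the outcome, as a careful person would: the job done as asked, in the order asked, and still so for the second after the job is handed in, while the arm keeps its last pose, push and grip.
It also fails if it takes over 58 s, if anything falls off the work surface, if the arm or the gripper's body presses on something with over 40 N, if the wrist force passes 120 N, or if a joint passes its speed limit or range.

### The arm

A 7-joint arm with a two-finger parallel gripper is mounted at the origin on the work surface. World frame = base frame: x ahead of the robot, y to its left, z up, the work surface at z = 0. Lengths are in m, angles in rad, forces in N, time in s.
With the tool pointing down it reaches from about 0.425 to 0.95 m from the base axis. Payload 4.7 kg.
Tool frame: the origin (TCP) lies between the finger pads; the fingertips stand 25 mm ahead of it and the grasp point (between the pads) lies 6 mm ahead of it; x points along the fingers, z is the direction in which the jaws open and shut, and the axes are right-handed (so a half turn about x gives the same grasp; the last joint's range is limited). The gripper opens to 85 mm and grips with 20 to 120 N. Pads are 22 mm wide; open, the fingers measure 114 mm over their backs; the gripper's body (76 mm by 85 mm) begins 54 mm behind the grasp point. The pads swing forward as they close: fully open they stand 13 mm farther back than shut.
Start: joints at [1.122, 0.469, -0.049, 1.532, 0.024, 1.141, -0.082], TCP at [0.275, -0.616, 0.256] pointing down, gripper open.
Joint ranges: [-2.59, 2.59], [-0.33, 1.99], [-1.39, 1.29], [0.1, 2.45], [-1.04, 4.18], [0.21, 1.99], [-2.66, 2.66]. Speed limits (rad/s): [2.57, 2.57, 3.14, 3.14, 3.14, 3.14, 3.14].

### API

Orientations are given as a 3x3 rotation matrix whose columns are the frame's x, y, z axes.
In Python, from rig import * gives the robot as it stands. Calls block until the motion is done:
- movep(position, orientation): joint-space move of the TCP to a pose.
- move_l(position, attitude=None, feed=0.15, until_force=None): straight line of the TCP; attitude=None keeps the orientation; feed is the mean speed in m/s. With until_force (N) it stops when the force on the tool has changed by that much, and returns True; else False.
- move_joints(angles): joint-space move.
- command_gripper(opening, newtons=None): finger opening in m; newtons is the grip in N (None keeps the last); returns when the fingers have stopped.
- sleep(seconds).
- inverse_kinematics(position, orientation): joint angles nearest the present ones, or None.
- sense(): the state.
- camera(name): name is "scene" or "top"; returns (picture, depth): 420x560x3 uint8, red, green, blue; 420x560 float32, m along the optical axis (not along the pixel's ray), 0 where there is no reading.
- camera_params(name): a dict with "K" (3x3 intrinsics, pixels), "position" and "rotation" of the camera in the world. Camera axes: x right, y down, z forward; pixel columns grow to the right and rows downward; lengths in m; the calibration is good to about 2 mm. A picture is of the moment at which its call begins. camera_params takes no time and is no camera call.
A pose or a line that the arm cannot do raises Unreachable and nothing moves.
- finish_job(): hands the job in, once; it reports no verdict.
The state is a dict: "time_s": time; "joint_pos": joint angles; "qd": joint speeds; "joint_efforts": joint torques, N m; "position": TCP position; "tcp_rot": TCP orientation; "wrist_force": force on the tool from outside, world axes, zero at the start; "ft_torque": the same for the moment, N m; "finger_gap": finger opening in m.
Only numpy, scipy, OpenCV 4.12 (cv2) and the standard library are available. Lean on these libraries where they do the work, as an engineer would, in place of code of your own. Each camera call takes 0.05 s, during which the arm holds its last target.

## Working session

There is one attempt and no reset: what is moved stays moved. The work goes in short steps, each a Python script; the robot and the scene stay as the last script left them, time stands still between calls to the robot, and variables do not carry over. Pictures are saved under pics/ and viewed, and the job is handed in when it is done.

```bash
mkdir -p pics; ls
python3 - <<'E'
from rig import *
import cv2,numpy as np
for n in("scene","top"):
    p,d=camera(n); cv2.imwrite(f"pics/{n}0.png",p[:,:,::-1]); np.savez(f"{n}0.npz",p=p,d=d)
    c=camera_params(n); print(n,c)
s=sense(); print(s)
E
```

```text
pics
scene {'K': array([[430.1754999 ,   0.        , 273.33203988],
       [  0.        , 430.1754999 , 218.60930887],
       [  0.        ,   0.        ,   1.        ]]), 'position': array([1.12109448, 0.41948561, 0.7350037 ]), 'rotation': array([[-0.59854704,  0.56405917, -0.56883978],
       [ 0.80092761,  0.40716923, -0.43900817],
       [-0.01601253, -0.71836652, -0.69548051]])}
top {'K': array([[388.6949904 ,   0.        , 282.05624857],
       [  0.        , 388.6949904 , 210.83648498],
       [  0.        ,   0.        ,   1.        ]]), 'position': array([ 0.37609842, -0.00824848,  0.94702669]), 'rotation': array([[ 0.09146641, -0.97052541,  0.22296709],
       [-0.99580401, -0.08849744,  0.02329314],
       [-0.00287457, -0.22416206, -0.97454764]])}
{'time_s': 0.1, 'joint_pos': array([ 1.12207985,  0.46935143, -0.04858341,  1.53360764,  0.02411032,
        1.14101528, -0.08231345]), 'qd': array([ 0.0024644 , -0.00118098, -0.0013347 , -0.00264797,  0.00044406,
       -0.00143688, -0.0014011 ]), 'joint_efforts': array([ 7.82130282e-04, -5.11512244e+01, -4.68947855e-02, -2.38391393e+01,
        1.07331379e-02,  4.38745701e-03,  3.34472963e-05]), 'position': array([ 0.27492523, -0.61592611,  0.25535856]), 'tcp_rot': array([[-8.03564013e-04,  9.13159528e-01,  4.07601558e-01],
       [ 1.60592660e-03,  4.07602343e-01, -9.13158120e-01],
       [-9.99998388e-01, -7.92028177e-05, -1.79400175e-03]]), 'wrist_force': array([-1.62115393, -0.35957002,  0.89664334]), 'ft_torque': array([0.09198548, 0.01525593, 0.03338737]), 'finger_gap': 0.08549994211790307}
```

View pics/scene0.png

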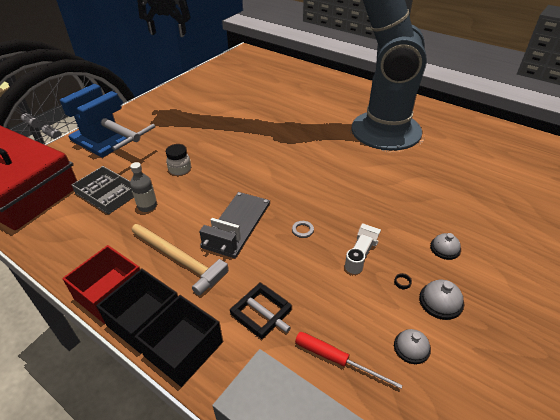

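View pics/top0.png

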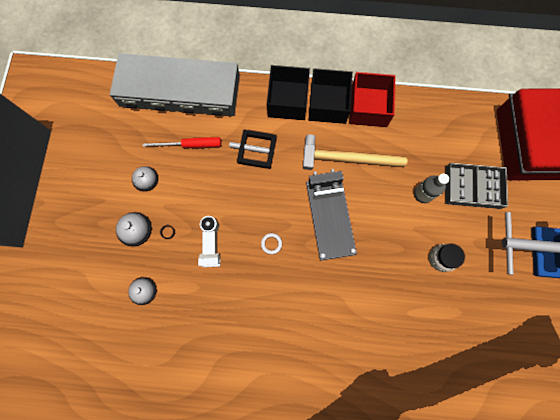

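The scene view shows three bells: (446,244), (442,297) and (412,345). In the top view they are at (142,291), (132,229) and (144,178). The middle one looks largest. I'll measure all three, along with the stem at top (209,240) and the jig at (331,215).

```bash
cat > h.py <<'E'
import numpy as np,cv2
from rig import *
def cloud(n,d):
    c=camera_params(n);K=c["K"];v,u=np.mgrid[:420,:560]
    P=np.stack([(u-K[0,2])/K[0,0]*d,(v-K[1,2])/K[1,1]*d,d],-1)
    W=P@c["rotation"].T+c["position"]; W[d==0]=np.nan
    return W
def proj(n,X):
    c=camera_params(n);p=(np.asarray(X)-c["position"])@c["rotation"];q=p@c["K"].T
    return q[...,:2]/q[...,2:]
E
python3 - <<'E'
from h import *
for n,bells,in [("top",[(142,291),(132,229),(144,178)]),("scene",[(446,244),(442,297),(412,345)])]:
    f=np.load(n+"0.npz");W=cloud(n,f["d"]);p=f["p"]
    print(n,"plane z", np.nanmedian(W[260:290,200:300,2]) if n=="top" else np.nanmedian(W[200:215,310:350,2]))
    for u,v in bells:
        R=W[v-28:v+28,u-28:u+28].reshape(-1,3);m=R[:,2]>0.008
        R=R[m]; print((u,v),"n",len(R),"xy ctr",(np.nanmin(R,0)+np.nanmax(R,0))/2,"ext",np.ptp(R,0),"top",R[np.nanargmax(R[:,2])])
# ortho maps 1mm: x 0.25..0.85 y -0.45..0.55
f=np.load("top0.npz");W=cloud("top",f["d"])
p=f["p"]
for nm,(a,b,c,d) in dict(bell=(95,140,190,330),stem=(185,205,235,275),jig=(295,165,365,265)).items():
    cr=p[b:d,a:c] ; cr=cv2.resize(cr,None,fx=5 if nm!="bell" else 3,fy=5 if nm!="bell" else 3,interpolation=cv2.INTER_CUBIC); cv2.imwrite(f"pics/c_{nm}.png",cr[:,:,::-1])
a=[cv2.resize(cv2.imread(f"pics/c_{n}.png"),None,fx=1,fy=1) for n in("bell","stem","jig")]
H=max(x.shape[0] for x in a);o=np.hstack([np.pad(x,((0,H-x.shape[0]),(0,4),(0,0))) for x in a]);print(o.shape);cv2.imwrite("pics/crops.png",cv2.resize(o,(min(800,o.shape[1]),int(o.shape[0]*min(800,o.shape[1])/o.shape[1]))))
E
```

```text
top plane z 0.00010827686576275752
(142, 291) n 554 xy ctr [0.3679666  0.32418107 0.02760101] ext [0.06271979 0.05991599 0.03911136] top [0.36548034 0.33093962 0.0471567 ]
(132, 229) n 924 xy ctr [0.51349061 0.37028567 0.03472751] ext [0.08289862 0.08058028 0.05324691] top [0.52180477 0.37000312 0.06135096]
(144, 178) n 457 xy ctr [0.64490301 0.36571849 0.0281332 ] ext [0.06396662 0.05959348 0.04015168] top [0.64477597 0.36076409 0.04820904]
scene plane z 0.0006973377236452194
(446, 244) n 533 xy ctr [0.37683168 0.33022457 0.02803385] ext [0.05578416 0.06444886 0.04002486] top [0.37832007 0.32976763 0.04804628]
(442, 297) n 1298 xy ctr [0.52273625 0.37653497 0.03428965] ext [0.07411167 0.08536343 0.05252709] top [0.52206944 0.38201978 0.06055319]
(412, 345) n 881 xy ctr [0.65200506 0.37153346 0.0277225 ] ext [0.05643465 0.06466368 0.03939608] top [0.64995772 0.36949773 0.04742054]
(570, 897, 3)
```

View pics/crops.png

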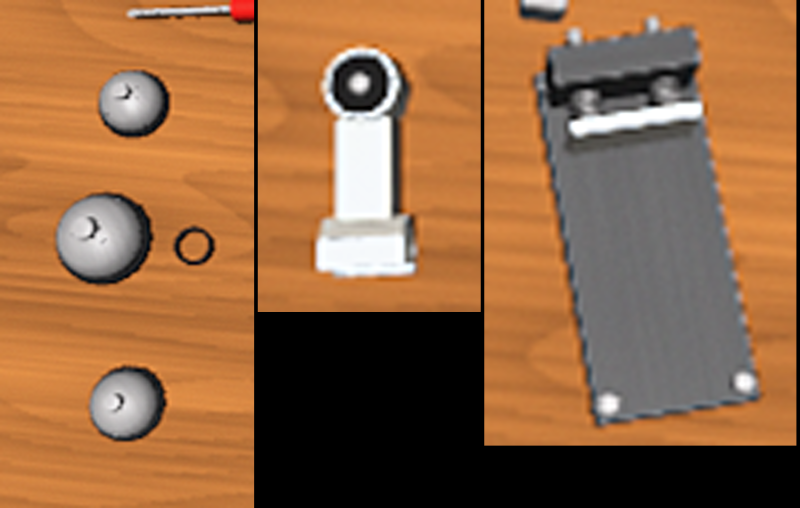

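The enlarged crop confirms the middle bell at top (132,229) is the largest. It is about 85 mm across and 60 mm high, while the other two are about 64 mm across and 47 mm high. It stands at the left, away from the jar, so it fits. Next I'll fit precise poses.

```bash
cat > fit.py <<'E'
from h import *
for n in("top","scene"):
    f=np.load(n+"0.npz");W=cloud(n,f["d"]);p=f["p"].astype(int);A=W.reshape(-1,3);C=p.reshape(-1,3)
    near=lambda c,r:np.hypot(A[:,0]-c[0],A[:,1]-c[1])<r
    z=A[:,2]
    m=near((.52,.376),.03)&(z>.0545); print(n,"belltop n",m.sum(),A[m].mean(0), (A[m].max(0)+A[m].min(0))/2)
    c=np.array([.52,.19])
    m=near((.50,.19),.12)&(z>.003)&(C.min(1)>110)&(abs(A[:,1]-.19)<.06); print("stem n",m.sum(),A[m].min(0),A[m].max(0))
    # body top z 34
    m2=near((.50,.19),.12)&(abs(z-.034)<.002)&(abs(A[:,1]-.19)<.06);print(" z34",m2.sum(),A[m2].mean(0))
    m3=near((.52,.19),.12)&(abs(z-.040)<.0025)&(abs(A[:,1]-.19)<.06);r=cv2.minAreaRect(A[m3][:,:2].astype(np.float32)*1000);print(" z40",m3.sum(),r)
    r=cv2.minAreaRect(A[m2][:,:2].astype(np.float32)*1000);print(" z34 rect",r)
    # jig
    m=(abs(z-.012)<.003)&near((.5,-.12),.16)&(C.max(1)<130);r=cv2.minAreaRect(A[m][:,:2].astype(np.float32)*1000);print("plate",m.sum(),r,A[m][:,2].mean())
    m=(z>.02)&near((.57,-.1),.1);r=cv2.minAreaRect(A[m][:,:2].astype(np.float32)*1000);print("stop+block",m.sum(),r)
    m&=(C.min(1)>150);print("face pts",m.sum(),A[m].mean(0),cv2.minAreaRect(A[m][:,:2].astype(np.float32)*1000))
E
python3 fit.py
```

```text
top belltop n 60 [0.51394457 0.3722914  0.05791071] [0.5140664  0.37270183 0.05797418]
stem n 609 [0.43829504 0.15149368 0.00304556] [0.55790385 0.21545491 0.04463947]
 z34 242 [0.49079934 0.17933243 0.03392322]
 z40 303 ((498.2425537109375, 180.25253295898438), (114.99949645996094, 42.24422836303711), 6.750007152557373)
 z34 rect ((485.9632263183594, 175.27078247070312), (90.49494171142578, 41.5669059753418), 1.4154372215270996)
plate 1988 ((572.8228759765625, -109.7633056640625), (172.27981567382812, 88.54579162597656), 14.15671157836914) 0.011985062786995609
stop+block 445 ((651.2271118164062, -88.32789611816406), (36.57081985473633, 75.27592468261719), 14.322136878967285)
face pts 127 [ 0.63965796 -0.09290834  0.0538775 ] ((646.3734741210938, -91.4029541015625), (25.016735076904297, 68.88980865478516), 13.552542686462402)
scene belltop n 74 [0.51744034 0.37656738 0.05820209] [0.51640589 0.37658259 0.0576426 ]
stem n 511 [0.43894    0.15363342 0.00303456] [0.55957901 0.20855633 0.04430795]
 z34 250 [0.4935478  0.18363915 0.03420756]
 z40 288 ((501.1384582519531, 181.8444061279297), (119.7187271118164, 44.73268127441406), 5.7865891456604)
 z34 rect ((508.4560852050781, 187.13394165039062), (103.29228210449219, 43.32945251464844), 10.462628364562988)
plate 1175 ((559.471435546875, -84.64417266845703), (187.67823791503906, 137.26039123535156), 64.51110076904297) 0.012729417657388178
stop+block 328 ((651.7803955078125, -86.49861145019531), (34.15409851074219, 74.17267608642578), 13.82851505279541)
face pts 75 [ 0.64058073 -0.09028907  0.05747866] ((640.9472045898438, -90.97332763671875), (10.764299392700195, 70.67748260498047), 13.621590614318848)
```

```bash
cat >> h.py <<'E'
def Rt(yaw): # tool down, jaws across an object whose x axis has this yaw
    z=np.array([np.sin(yaw),-np.cos(yaw),0]);x=np.array([0,0,-1.]);return np.stack([x,np.cross(z,x),z],1)
def st():
    s=sense();print("t%.2f"%s["time_s"],"p",s["position"].round(4),"F",s["wrist_force"].round(2),"M",s["ft_torque"].round(3),"gap",round(s["finger_gap"],4));return s
def shot(n,k):
    p,d=camera(n);np.savez(f"{n}{k}.npz",p=p,d=d);cv2.imwrite(f"pics/{n}{k}.png",p[:,:,::-1]);return p,d
E
python3 - <<'E'
from h import *
# cap centre check
for n in("top","scene"):
    f=np.load(n+"0.npz");A=cloud(n,f["d"]).reshape(-1,3);C=f["p"].reshape(-1,3).astype(int)
    m=(np.hypot(A[:,0]-.537,A[:,1]-.186)<.03)&(A[:,2]>.03)
    k=m&(C.max(1)<90); print(n,"cap black",k.sum(),(A[k].min(0)+A[k].max(0))/2)
    m=(np.hypot(A[:,0]-.49,A[:,1]-.18)<.028)&(abs(A[:,2]-.034)<.003); q=A[m]-A[m].mean(0);v=np.linalg.svd(q[:,:2],full_matrices=0)[2][0];print("body",m.sum(),A[m].mean(0),np.degrees(np.arctan(v[1]/v[0])))
movep([.5156,.3744,.16],Rt(np.radians(6)))
command_gripper(0.0,40)
s=st();print(s["joint_pos"].round(2))
sleep(.3);st()
shot("scene",1);shot("top",1)
E
```

```text
top cap black 109 [0.53486373 0.183357   0.03855358]
body 248 [0.489831   0.17918561 0.03392287] 6.984030900283716
scene cap black 163 [0.54305766 0.19118563 0.0383554 ]
body 221 [0.48926759 0.18241137 0.03435214] 11.305794600027388
t4.43 p [0.5156 0.3744 0.16  ] F [0.38 0.18 0.64] M [ 0.067  0.031 -0.053] gap -0.0003
[-0.1   0.66 -0.87  1.69  0.57  1.06 -2.63]
t4.73 p [0.5156 0.3744 0.16  ] F [-0.81 -0.29 -0.04] M [-0.001 -0.019  0.074] gap -0.0005
```

View pics/scene1.png

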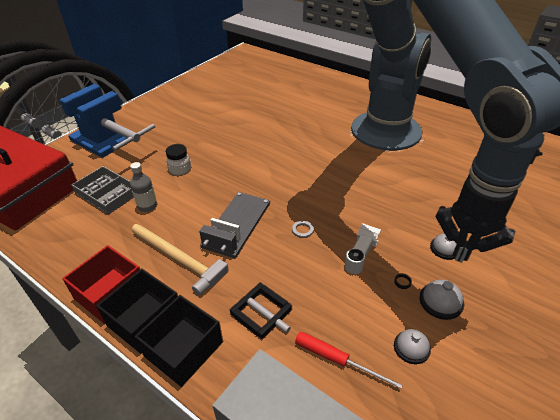

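The closed fingertips, at scene (462,255), are above the largest bell. Joint 7 is near its limit, so I'll flip the tool half a turn for the stem. First I'll compare the projected tip with the image, then press.

Run:
```python
from h import *
for n in("scene","top"):
    print(n,proj(n,[.5156,.3744,.135]),proj(n,[.5156,.3744,.058]),proj(n,[.51735,.3764,.058] if n=="scene" else [.514,.3725,.058]))
    p=np.load(n+"1.npz")["p"];u,v=proj(n,[.5156,.3744,.135]).astype(int)
    c=p[max(v-50,0):v+70,max(u-50,0):u+50];cv2.imwrite(f"pics/tip_{n}.png",cv2.resize(c,None,fx=4,fy=4)[:,:,::-1]);print("crop origin",u-50,v-50)
a=[cv2.imread(f"pics/tip_{n}.png") for n in("scene","top")];cv2.imwrite("pics/tips.png",np.hstack(a)) if a[0].shape==a[1].shape else print([x.shape for x in a])
```

```text
scene [458.23238606 257.76225956] [447.01003819 283.74598528] [447.68679925 284.82253091]
crop origin 408 207
top [110.96336335 216.80796392] [125.22267739 223.71534356] [125.90218769 224.45937416]
crop origin 60 166
```

View pics/tips.png

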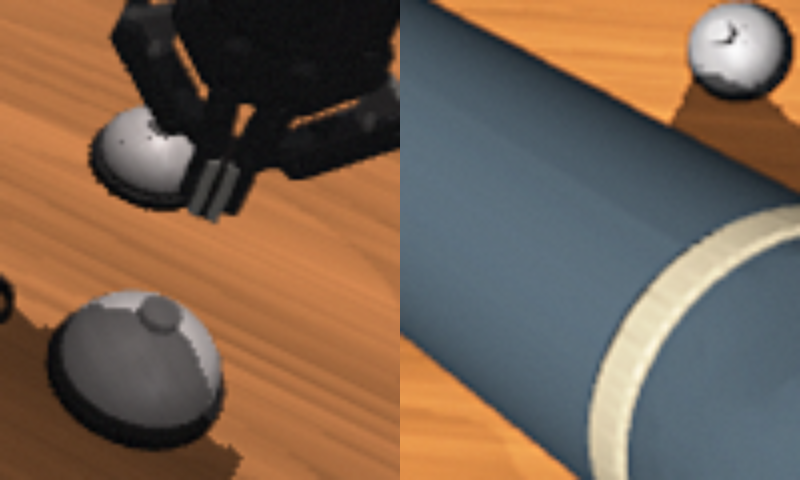

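The crop puts the fingertips at about scene (459,261) and the plunger head at (448,284.5). Both are within about 1 px of the averaged calibration. Pressing now.

Run:
```python
from h import *
move_l([.516,.375,.095],feed=.15)
st()
print(move_l([.516,.375,.084],feed=.03,until_force=2))
st()
print(move_l([.516,.375,.071],feed=.015,until_force=14)); st(); sleep(.3); s=st()
shot("scene",2)
```

```text
t5.42 p [0.5161 0.3756 0.0955] F [-0.13 -0.23  0.08] M [ 0.008  0.037 -0.01 ] gap -0.0001
False
t5.93 p [0.516 0.375 0.084] F [-0.2   0.63 -0.61] M [ 0.023 -0.026  0.011] gap -0.0002
True
t6.53 p [0.5161 0.3752 0.0771] F [-1.25 -1.13  6.89] M [-0.286  0.21  -0.012] gap -0.0001
t6.83 p [0.5162 0.3752 0.0771] F [ 0.1  -1.81  6.71] M [-0.263  0.212 -0.033] gap 0.0002
```

Run:
```python
from h import *
print(move_l([.516,.375,.073],feed=.01,until_force=14)); st(); sleep(.3); s=st()
shot("scene",3)
p=np.load("scene3.npz")["p"];cv2.imwrite("pics/press.png",cv2.resize(p[200:330,380:520],None,fx=5,fy=4.5)[:,:,::-1])
```

```text
True
t7.14 p [0.5161 0.3753 0.0771] F [-0.97 -1.58  5.55] M [-0.302  0.228 -0.023] gap -0.0
t7.44 p [0.5161 0.3753 0.0771] F [-1.21 -1.36  6.22] M [-0.228  0.248  0.023] gap 0.0001
```

View pics/press.png

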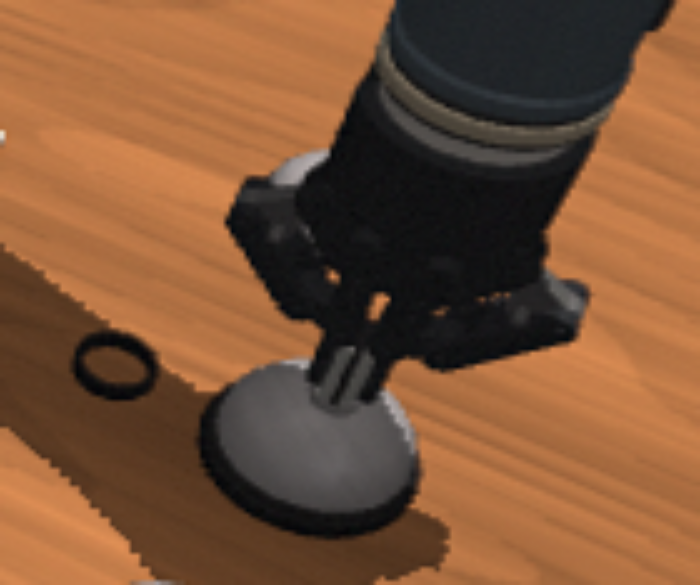

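Run:
```python
from h import *
move_l([.5161,.3752,.0764],feed=.01); st(); sleep(.2); st()
move_l([.5161,.3752,.13],feed=.2); st()
command_gripper(.07)
o=np.array([.4935,.1805]);y=np.radians(6.5)
movep([o[0],o[1],.14],Rt(y+np.pi)); s=st(); print(s["joint_pos"].round(2))
shot("scene",4)
```

```text
t7.74 p [0.5162 0.3753 0.0771] F [-0.8  -1.34  6.13] M [-0.406  0.262 -0.012] gap -0.0
t7.94 p [0.5162 0.3753 0.0771] F [-1.09 -1.92  6.16] M [-0.309  0.254 -0.012] gap -0.0
t8.36 p [0.5163 0.3753 0.1305] F [-0.85 -0.33 -0.59] M [ 0.019 -0.01   0.01 ] gap 0.0001
t11.71 p [0.4935 0.1807 0.1401] F [-0.72 -0.29  0.25] M [-0.02  -0.     0.005] gap 0.0698
[ 0.42  0.67 -1.18  1.96  0.74  1.03  0.58]
```

View pics/scene4.png

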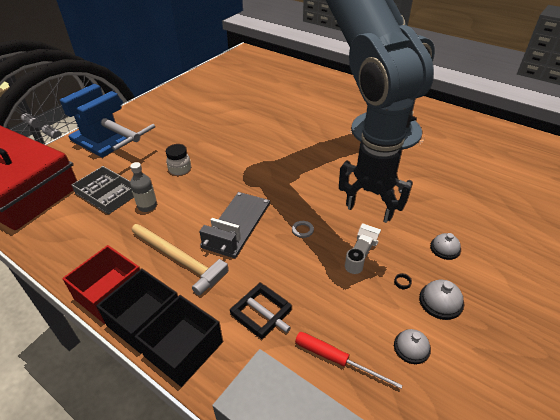

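The plunger was on a hard stop: the tip was at 52.1 mm with about 6 N, and a deeper target did not move it. Now the open jaws straddle the stem body above scene (363,245), so I'll descend and grip.

Run:
```python
from h import *
s=sense();p=s["position"]
print(move_l([.4935,.1805,.031],feed=.1,until_force=6)); st()
command_gripper(.0,60); st(); sleep(.2); st()
shot("scene",5);shot("top",5)
move_l([.4935,.1805,.034],feed=.03); st()
move_l([.4935,.1805,.11],feed=.12); sleep(.3);st()
p,d=shot("scene",6);shot("top",6)
a=np.load("scene5.npz")["p"]
cv2.imwrite("pics/grip.png",np.hstack([cv2.resize(x[130:300,290:440],None,fx=2.6,fy=2.6) for x in(a,p)])[:,:,::-1])
```

```text
False
t13.00 p [0.4939 0.1808 0.0316] F [ 0.42 -0.01 -0.48] M [0.017 0.077 0.041] gap 0.0701
t13.44 p [0.4938 0.1808 0.0316] F [-1.17 -0.29  6.  ] M [-0.024  0.168  0.055] gap 0.0292
t13.64 p [0.4938 0.1809 0.0316] F [-0.71 -0.23  6.07] M [-0.106  0.118  0.018] gap 0.029
t13.99 p [0.4933 0.1801 0.0337] F [-0.1  -0.16 -1.89] M [-0.067  0.083 -0.003] gap 0.029
t15.07 p [0.4932 0.1804 0.1095] F [ 0.23  0.01 -1.04] M [-0.022  0.038 -0.012] gap 0.0292
```

View pics/grip.png

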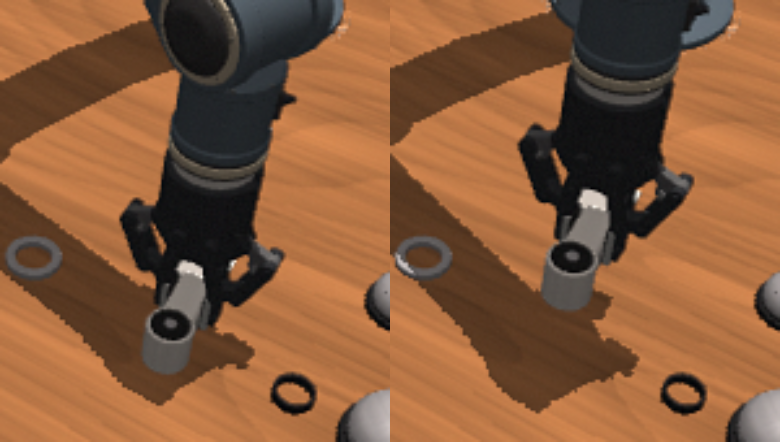

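The gripper holds the stem squarely (gap 29 mm) and has lifted it clear. Next I'll carry it over the bed plate, about 30 mm short of the stop, and check alignment before lowering.

```bash
cat >> h.py <<'E'
YJ=np.radians(14.0);UJ=np.array([np.cos(YJ),np.sin(YJ),0]);VJ=np.array([-np.sin(YJ),np.cos(YJ),0])
SM=np.array([.6357,-.0927,0])
E
python3 - <<'E'
from h import *
T=SM-.095*UJ
move_l([T[0],T[1],.11],Rt(YJ+np.pi),feed=.15); st()
move_l([T[0],T[1],.055],feed=.1); sleep(.2); st()
for n in("scene","top"): shot(n,7)
a=np.load("scene7.npz")["p"][170:280,180:310];b=np.load("top7.npz")["p"][150:280,280:380]
cv2.imwrite("pics/pre.png",np.hstack([cv2.resize(a,(400,338),interpolation=2),cv2.resize(b,(400,520),interpolation=2)[:338]])[:,:,::-1])
E
```

```text
t17.32 p [ 0.5435 -0.1148  0.1101] F [ 0.05 -0.17 -1.17] M [-0.013  0.018 -0.034] gap 0.029
t18.23 p [ 0.544  -0.1157  0.0556] F [-0.19 -0.76 -1.94] M [ 0.009 -0.01  -0.011] gap 0.0287
```

View pics/pre.png

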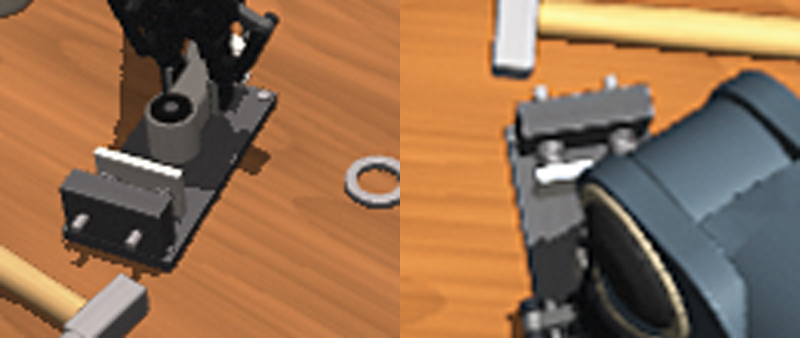

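View pics/scene7.png

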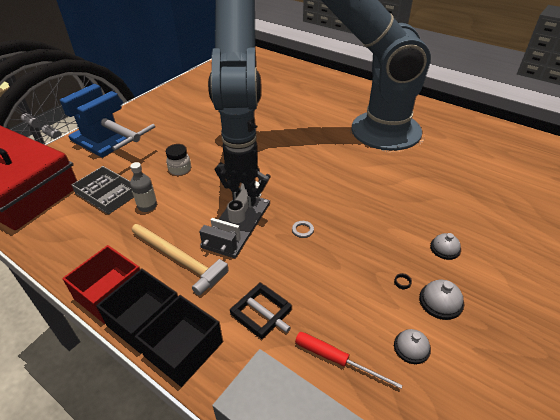

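Only the scene camera sees the stem (cap about (236,206)) and the stop (about (225,222)); the arm hides it from the top camera. I'll measure the lateral offset within that one image, so its bias cancels.

```bash
cat > lat.py <<'E'
from h import *
import sys
def lat(k,zoff):
    f=np.load(f"scene{k}.npz");A=cloud("scene",f["d"]).reshape(-1,3);C=f["p"].reshape(-1,3).astype(int)
    D=A-SM;a=D@UJ;b=D@VJ;z=A[:,2]
    fc=(abs(a-.005)<.022)&(abs(b)<.045)&(z>.02)&(z<.062)&(C.min(1)>140)
    fb=b[fc];print("face n",fc.sum(),"lat",np.percentile(fb,[1,99]).round(4),"mid",((fb.min()+fb.max())/2).round(4),"a",a[fc].mean().round(4),np.percentile(a[fc],[2,50,98]).round(4))
    t=fc&(z>.05); 
    if t.sum()>8: 
        q=np.polyfit(b[t],a[t],1);print("face tilt deg",np.degrees(q[0]))
    bl=(a>-.075)&(a<.0)&(abs(b)<.03)&(abs(z-zoff-.040)<.004)
    kb=bl&(C.max(1)<70);print("cap",kb.sum(),"a,b mid",(a[kb].min()+a[kb].max())/2,(b[kb].min()+b[kb].max())/2,"mean",a[kb].mean(),b[kb].mean(),"z",z[kb].mean())
    cy=(a>-.09)&(a<-.002)&(abs(b)<.035)&(z<zoff+.036)&(z>zoff+.010)
    print("cyl b",np.percentile(b[cy],[1,99]).round(4),"fore a",np.percentile(a[cy],99).round(4),cy.sum())
    bk=(a>.012)&(a<.06)&(abs(b)<.06)&(z>.052);print("block b mid",(b[bk].min()+b[bk].max())/2,np.ptp(b[bk]), "tilt",cv2.minAreaRect((np.c_[a,b][bk]*1000).astype(np.float32)))
    pl=(abs(z-.0125)<.003)&(a>-.14)&(a<.0)&(abs(b)<.06)&(C.max(1)<110)
    for w in(-.12,-.1,-.08,-.02,-.01):
        q=b[pl&(abs(a-w)<.006)]
        if len(q)>5:print(" plate a",w,"b",q.min().round(4),q.max().round(4))
lat(sys.argv[1],float(sys.argv[2]))
E
python3 lat.py 7 .024; echo; python3 lat.py 0 .024
```

```text
face n 78 lat [-0.0331  0.0335] mid -0.0003 a 0.0051 [0.0004 0.0051 0.0089]
face tilt deg 0.19982087769275717
cap 95 a,b mid -0.047784182677929735 0.0028861050150174898 mean -0.04745122454377876 0.002297720954856025 z 0.06612651664348715
cyl b [-0.0249  0.0291] fore a -0.0274 268
block b mid 0.001255487377930846 0.0821041038789041 tilt ((40.9847412109375, 1.2098541259765625), (82.30313873291016, 25.668630599975586), 89.14144897460938)
 plate a -0.12 b 0.0159 0.0449
 plate a -0.1 b 0.0061 0.0456
 plate a -0.08 b -0.0444 0.0461
 plate a -0.02 b 0.0217 0.046
 plate a -0.01 b 0.0273 0.0464

face n 76 lat [-0.0326  0.0349] mid 0.0004 a 0.0053 [0.0005 0.0055 0.0096]
face tilt deg 0.47038048021551904Traceback (most recent call last):
  File "lat.py", line 20, in <module>
    lat(sys.argv[1],float(sys.argv[2]))
    ~~~^^^^^^^^^^^^^^^^^^^^^^^^^^^^^^^^
  File "lat.py", line 12, in lat
    kb=bl&(C.max(1)<70);print("cap",kb.sum(),"a,b mid",(a[kb].min()+a[kb].max())/2,(b[kb].min()+b[kb].max())/2,"mean",a[kb].mean(),b[kb].mean(),"z",z[kb].mean())
                                                        ~~~~~~~~~^^
    return umr_minimum(a, axis, None, out, keepdims, initial, where)
ValueError: zero-size array to reduction operation minimum which has no identity
```

```bash
cat > ov.py <<'E'
from h import *
import sys
def ov(k,tcp,out,push=0.0,zs=.0316,x0=180,y0=170,w=130,h=110,sc=6):
    p=np.load(f"scene{k}.npz")["p"][y0:y0+h,x0:x0+w];im=cv2.resize(p,None,fx=sc,fy=sc,interpolation=cv2.INTER_CUBIC)[:,:,::-1].copy()
    def dr(X,c,cl=True):
        q=(proj("scene",np.array(X))-[x0,y0]+.5)*sc;cv2.polylines(im,[np.round(q).astype(int)],cl,c,1,cv2.LINE_AA)
    t=np.linspace(0,2*np.pi,60)
    u=tcp[2]-zs;c=np.array([tcp[0],tcp[1],0])+.045*UJ
    for z in(u,u+.04): dr([c+.02*(np.cos(a)*UJ+np.sin(a)*VJ)+[0,0,z] for a in t],(0,255,255))
    J=lambda a,b,z:SM+(a-.05)*UJ+b*VJ+[0,0,z]
    dr([J(-.1,-.045,.012),J(.1,-.045,.012),J(.1,.045,.012),J(-.1,.045,.012)],(0,255,0))
    dr([J(.05+push,-.035,.0125),J(.05+push,.035,.0125),J(.05+push,.035,.0565),J(.05+push,-.035,.0565)],(255,0,255))
    cv2.imwrite(out,im)
E
python3 -c "
from ov import *
ov(7,sense()['position'],'pics/ov7.png')"
```

```text
(no output)
```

View pics/ov7.png

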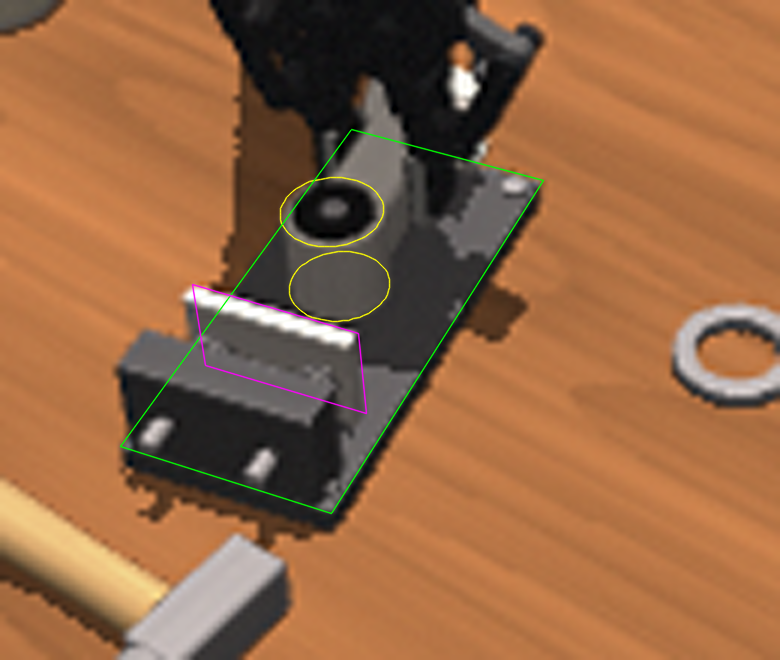

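The overlay agrees to about 1 px. The stem sits slightly to the right (cap 335,210 against 331,211 predicted), and the stop is slightly to the left, so the relative lateral offset is about 2 mm. I'll refine that with pixel fits.

```bash
cat > meas.py <<'E'
from h import *
def ray(uv,z,n="scene"):
    c=camera_params(n);uv=np.atleast_2d(uv).astype(float);d=np.c_[uv,np.ones(len(uv))]@np.linalg.inv(c["K"]).T@c["rotation"].T
    return c["position"]+d*((z-c["position"][2])/d[:,2:])
def ab(X): D=X-SM;return np.c_[D@UJ,D@VJ]
def cap(k,tcp,zs=.0316,sc=8):
    p=np.load(f"scene{k}.npz")["p"];z=tcp[2]-zs+.040
    g=cv2.cvtColor(p,cv2.COLOR_RGB2GRAY);c0=proj("scene",np.array([tcp[0],tcp[1],0])+.045*UJ+[0,0,z])
    x,y=np.round(c0).astype(int);r=12
    s=cv2.resize(g[y-r:y+r,x-r:x+r],None,fx=sc,fy=sc,interpolation=cv2.INTER_CUBIC)
    m=(s<50).astype(np.uint8);n,L,st,_=cv2.connectedComponentsWithStats(m)
    best=None
    cs=cv2.findContours(m,cv2.RETR_EXTERNAL,cv2.CHAIN_APPROX_NONE)[0]
    for c in cs:
        if cv2.pointPolygonTest(c,(float(r*sc),float(r*sc)),False)>=0: 
            e=cv2.fitEllipse(c);uv=np.array(e[0])/sc-.5+1/(2*sc)+[x-r,y-r];print("cap ell",uv,e[1],"ab",ab(ray(uv,z))*1000)
def face(k):
    p=np.load(f"scene{k}.npz")["p"].astype(int)
    m=((p.min(2)>175)).astype(np.uint8);q=ray(np.argwhere(m)[:,::-1],.0565);c=ab(q);s=(abs(c[:,0]-.008)<.022)&(abs(c[:,1])<.045);c=c[s]
    r=cv2.minAreaRect((c*1000).astype(np.float32));print("face top rect a,b",s.sum(),r)
    print("  b 0.5px-corrected mid",(c[:,1].min()+c[:,1].max())*500)
    return p
E
python3 - <<'E'
from meas import *
t=sense()["position"];cap(7,t);face(7);face(0)
# plate corner screws? plate side edges from frame 0
p=np.load("scene0.npz")["p"].astype(int);g=p.max(2)
v,u=np.mgrid[:420,:560];q=ab(ray(np.c_[u.ravel(),v.ravel()],.012));m=((p[...,0]-p[...,2])<25).ravel()
for w in(-.13,-.11,-.09,-.07,-.05,-.03):
    s=m&(abs(q[:,0]-w)<.006)&(abs(q[:,1])<.07);print(w,np.sort(q[s,1])[[2,-3]].round(4))
p=np.load("top0.npz")["p"].astype(int)
q=ab(ray(np.c_[u.ravel(),v.ravel()],.012,"top"));m=((p[...,0]-p[...,2])<25).ravel()
print("top")
for w in(-.13,-.11,-.09,-.07,-.05,-.03,-.015):
    s=m&(abs(q[:,0]-w)<.006)&(abs(q[:,1])<.07);x=np.sort(q[s,1])[[2,-3]];print(w,x.round(4),x.mean().round(4))
E
```

```text
cap ell [234.62061691 202.6676321 ] (98.60950469970703, 134.8597869873047) ab [[-55.97160741  -3.4778232 ]]
face top rect a,b 70 ((4.51942253112793, 0.64813232421875), (7.02968168258667, 67.04244232177734), 0.45168766379356384)
  b 0.5px-corrected mid 0.6545947665823199
face top rect a,b 69 ((4.501369476318359, 0.6479873657226562), (6.9935736656188965, 67.04244232177734), 0.45168763399124146)
  b 0.5px-corrected mid 0.6545947665823199
-0.13 [-0.0419  0.047 ]
-0.11 [-0.0421  0.0466]
-0.09 [-0.0423  0.0461]
-0.07 [-0.0414  0.0465]
-0.05 [-0.0417  0.0463]
-0.03 [-0.0582  0.0473]
top
-0.13 [-0.0439  0.0426] -0.0006
-0.11 [-0.0438  0.0432] -0.0003
-0.09 [-0.0438  0.0431] -0.0003
-0.07 [-0.0427  0.0433] 0.0003
-0.05 [-0.0422  0.0431] 0.0005
-0.03 [-0.0426  0.0433] 0.0004
-0.015 [-0.0425  0.0436] 0.0006
```

The cap centre is about +1.5 mm lateral and the stop mid about +0.65 mm. I'll shift the stem by −1 mm, set the yaw to 14.4°, lower onto the plate, and approach the stop under force watch.

```bash
sed -i 's/np.radians(14.0)/np.radians(14.4)/; s/SM=np.array(\[.6357,-.0927,0\])/SM=np.array([.6357,-.0927,0])-.001*VJ*0/' h.py
python3 - <<'E'
from h import *
T=SM-.095*UJ-.001*VJ
move_l([T[0],T[1],.0555],Rt(YJ+np.pi),feed=.05); sleep(.2);st()
print(move_l([T[0],T[1],.0415],feed=.02,until_force=4)); sleep(.2);s=st()
E
```

```text
t18.77 p [ 0.5439 -0.1173  0.0555] F [ 0.7   0.14 -3.13] M [0.031 0.069 0.024] gap 0.0292
True
t19.56 p [ 0.5438 -0.1173  0.0437] F [-1.26 -1.08  5.74] M [-0.026  0.022  0.016] gap 0.0287
```

Run:
```python
from h import *
for d in(.085,.075,.069):
    T=SM-d*UJ-.001*VJ
    r=move_l([T[0],T[1],.0436],feed=.03,until_force=6); s=st(); print(r,"a",(s["position"]-SM)@UJ,"Fa",s["wrist_force"]@UJ)
    if r:break
sleep(.3);s=st();print("Fa",s["wrist_force"]@UJ,"Fb",s["wrist_force"]@VJ)
shot("scene",8)
from ov import *
ov(8,s["position"],"pics/ov8.png")
```

```text
t19.77 p [ 0.5438 -0.1173  0.0437] F [-1.93 -1.43  5.4 ] M [0.064 0.004 0.013] gap 0.0291
True a -0.09513563374847143 Fa -2.2285082315632367
t20.07 p [ 0.5438 -0.1173  0.0436] F [-0.21  0.45  4.76] M [ 0.064 -0.01   0.012] gap 0.029
Fa -0.09488276684742716 Fb 0.4862319417243279
```

View pics/ov8.png

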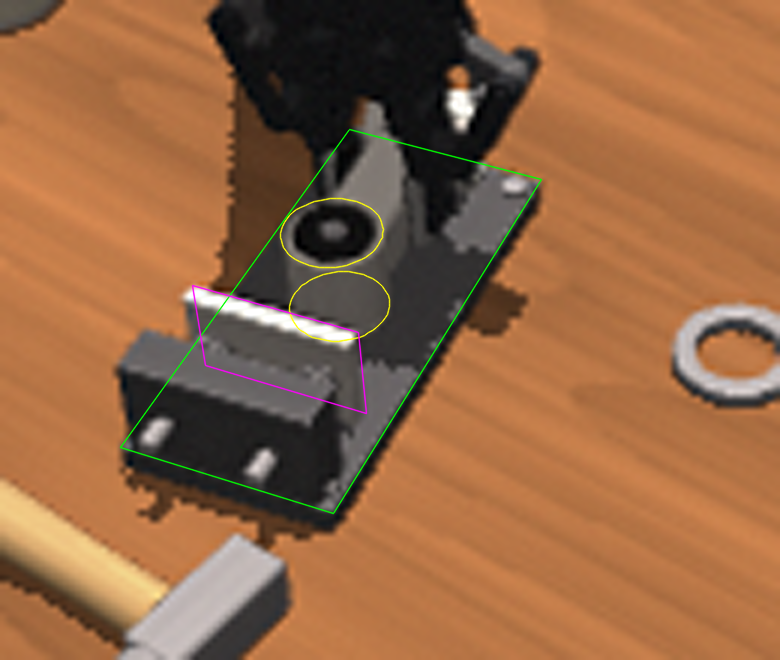

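The stem is on the plate (cap scene ≈(235.5,208)); friction alone tripped the watch. I'll advance in small steps, logging the axial force.

```bash
cat >> h.py <<'E'
def step(a,z,b=-.001,feed=.02,w=.1):
    T=SM+a*UJ+b*VJ;move_l([T[0],T[1],z],feed=feed);sleep(w)
    F=[];P=[]
    for _ in range(6):
        s=sense();F.append(s["wrist_force"]);P.append(s["position"]);sleep(.02)
    F=np.mean(F,0);p=np.mean(P,0);D=p-SM
    print("cmd %.4f"%a,"a %.2f b %.2f z %.2f mm"%(D@UJ*1e3,D@VJ*1e3,p[2]*1e3),"Fa %.2f Fb %.2f Fz %.2f"%(F@UJ,F@VJ,F[2]));return D@UJ,F@UJ,F[2]
E
python3 - <<'E'
from h import *
for a in(-.085,-.075,-.070,-.068,-.066,-.064,-.062):
    x,f,fz=step(a,.0437)
    if f<-6:break
E
```

```text
cmd -0.0850 a -86.21 b -1.02 z 43.79 mm Fa -4.88 Fb -0.36 Fz 6.47
cmd -0.0750 a -76.23 b -1.04 z 43.80 mm Fa -4.84 Fb -0.03 Fz 6.81
cmd -0.0700 a -71.07 b -1.04 z 43.81 mm Fa -4.65 Fb -0.15 Fz 6.18
cmd -0.0680 a -69.37 b -1.03 z 43.81 mm Fa -5.74 Fb -0.50 Fz 6.86
cmd -0.0660 a -67.39 b -1.04 z 43.81 mm Fa -5.90 Fb -0.04 Fz 7.26
cmd -0.0640 a -65.37 b -1.03 z 43.80 mm Fa -6.00 Fb -0.35 Fz 6.84
```

Run:
```python
from h import *
for z in(.0440,.0443): 
    step(-.0645,z)
for a in(-.0625,-.061,-.060,-.059):
    x,f,fz=step(a,.0443)
    if f<-6:break
```

```text
cmd -0.0645 a -65.36 b -1.04 z 43.84 mm Fa -5.18 Fb -0.00 Fz 5.20
cmd -0.0645 a -64.73 b -1.05 z 43.98 mm Fa -2.85 Fb -0.21 Fz 1.12
cmd -0.0625 a -62.99 b -1.05 z 44.02 mm Fa -5.05 Fb -0.44 Fz 1.04
cmd -0.0610 a -61.83 b -1.03 z 43.99 mm Fa -5.97 Fb -0.34 Fz 1.20
cmd -0.0600 a -61.44 b -1.03 z 43.99 mm Fa -7.84 Fb -0.21 Fz 2.38
```

Run:
```python
from meas import *
from ov import ov
shot("scene",9);face(0);face(9);ov(9,sense()["position"],"pics/ov9.png",push=.003)
```

```text
face top rect a,b 69 ((4.5057830810546875, 0.6165618896484375), (6.993573188781738, 67.0424575805664), 0.05168764293193817)
  b 0.5px-corrected mid 0.617308568075646
face top rect a,b 22 ((8.347332000732422, 21.238597869873047), (6.483313083648682, 27.103504180908203), 0.22965310513973236)
  b 0.5px-corrected mid 21.249160014413434
```

View pics/ov9.png

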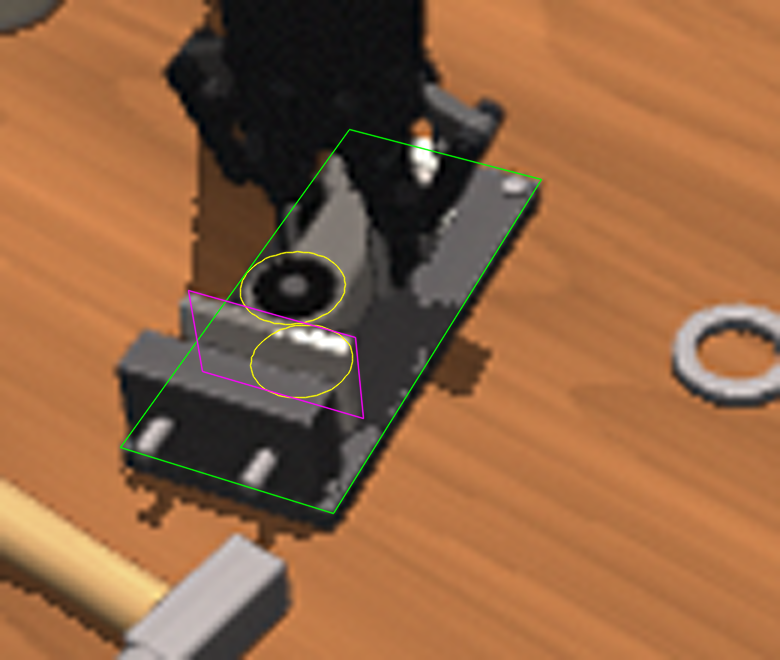

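The face has moved from 4.5 to 8.3 mm, so it's pushed about 3.8 mm. That puts first contact at TCP a≈−65.2. The cap (295,287) points at the face middle within about 1 mm. I'll push on to 7 mm, which is a≈−58.2.

Run:
```python
from h import *
from meas import face
from ov import ov
c=-.0585
for i in range(7):
    x,f,fz=step(c,.0443)
    e=-.0582-x
    if abs(e)<.0004:break
    c+=min(e,.0012)
sleep(.3);shot("scene",10);face(10);ov(10,sense()["position"],"pics/ov10.png",push=.007)
print(c);st()
```

```text
cmd -0.0585 a -60.56 b -1.04 z 43.98 mm Fa -9.88 Fb 0.05 Fz 3.89
cmd -0.0573 a -60.02 b -1.04 z 43.98 mm Fa -11.80 Fb -0.19 Fz 6.07
cmd -0.0561 a -59.39 b -1.03 z 43.98 mm Fa -13.52 Fb -0.28 Fz 6.96
cmd -0.0549 a -58.77 b -1.03 z 43.98 mm Fa -15.36 Fb 0.22 Fz 8.78
cmd -0.0543 a -58.60 b -1.04 z 43.98 mm Fa -16.48 Fb -0.14 Fz 9.67
face top rect a,b 14 ((10.957897186279297, 25.43317985534668), (6.876177787780762, 17.29073143005371), 0.27713149785995483)
  b 0.5px-corrected mid 25.449809635377015
-0.0543399047734244
t28.71 p [ 0.5792 -0.1083  0.044 ] F [-15.92  -4.28  10.05] M [-0.669  2.788  0.026] gap 0.0294
```

View pics/ov10.png

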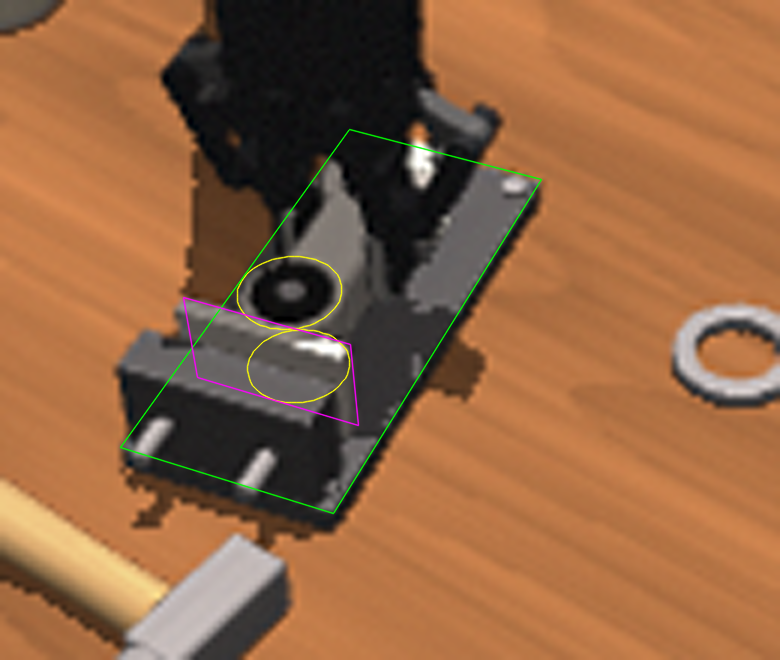

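```bash
python3 - <<'E'
from h import *
R=sense()["tcp_rot"];print("tilt deg about UJ-dir (a), b:",np.degrees(R[:,0]@UJ),np.degrees(R[:,0]@VJ),"yaw err",np.degrees(np.arctan2(R[:,2]@UJ,-R[:,2]@VJ)))
E
python3 lat.py 10 .012 | head -5; python3 lat.py 8 .012 | head -5
python3 - <<'E'
# pitch of stem: heights along the stem in scene depth, frames 8 (on plate unloaded) and 10
from h import *
for k in(6,8,10):
    f=np.load(f"scene{k}.npz");A=cloud("scene",f["d"]).reshape(-1,3);C=f["p"].reshape(-1,3).astype(int)
    if k==6: continue
    o=SM+((-.0952 if k==8 else -.0586)*UJ)-.001*VJ;D=A-o;a=D@UJ;b=D@VJ
    for r in((.013,.024),(.03,.06)):
        m=(a>r[0])&(a<r[1])&(abs(b)<.012)&(A[:,2]>.04);print(k,r,m.sum(),np.median(A[m,2]) if m.sum() else None)
E
```

```text
tilt deg about UJ-dir (a), b: -0.9022454343135573 -0.07209422011045691 yaw err 179.94770796264646
face n 18 lat [0.0176 0.0344] mid 0.0258 a 0.0124 [0.008  0.013  0.0161]
face tilt deg -6.9114499467083705
cap 116 a,b mid -0.03458871274710712 0.001138819718816601 mean -0.025849071202557312 0.0011202806606579031 z 0.05351320349139499
cyl b [-0.0262  0.0293] fore a -0.0059 221
block b mid 0.0014119532993329062 0.08078453179924953 tilt ((32.259796142578125, 1.461181640625), (80.87946319580078, 40.05765914916992), 89.23137664794922)
face n 77 lat [-0.0328  0.0347] mid 0.0001 a 0.0053 [0.0008 0.0052 0.0098]
face tilt deg 0.16173732622079812
cap 91 a,b mid -0.04830218960602596 0.0012466337486067725 mean -0.04774383021915093 0.001692747207243823 z 0.05422776037636425
cyl b [-0.0252  0.0282] fore a -0.0278 262
block b mid 0.0014086679196259541 0.08146374870092901 tilt ((41.198936462402344, 1.4102439880371094), (24.240314483642578, 81.44235229492188), 0.13802514970302582)
8 (0.013, 0.024) 175 0.28737985337028216
8 (0.03, 0.06) 1079 0.26663303313161985
10 (0.013, 0.024) 164 0.1259027416871416
10 (0.03, 0.06) 1148 0.27021249152795357
```

Push measures about 6.5 mm (≈10 N), centred laterally (cap b≈+1.1, face/block ≈+0.6…1.4). However, the tool has yielded 0.9° in pitch and is pushing the nose onto the plate. I'll counter-pitch so the stem sits flat.

```bash
cat >> h.py <<'E'
from scipy.spatial.transform import Rotation as Ro
def pstep(a,z,pit,b=-.001,feed=.02,w=.15):
    T=SM+a*UJ+b*VJ;Rm=Ro.from_rotvec(-np.radians(pit)*VJ).as_matrix()@Rt(YJ+np.pi)
    move_l([T[0],T[1],z],Rm,feed=feed);sleep(w)
    F=[];P=[]
    for _ in range(6):
        s=sense();F.append(s["wrist_force"]);P.append(s["position"]);sleep(.02)
    F=np.mean(F,0);p=np.mean(P,0);D=p-SM;R=s["tcp_rot"]
    print("cmd %.4f pit %.2f"%(a,pit),"a %.2f b %.2f z %.2f mm"%(D@UJ*1e3,D@VJ*1e3,p[2]*1e3),"Fa %.2f Fb %.2f Fz %.2f"%(F@UJ,F@VJ,F[2]),"tilt %.2f"%np.degrees(R[:,0]@UJ),"t %.1f"%s["time_s"]);return D@UJ,F@UJ,F[2]
E
python3 - <<'E'
from h import *
c=-.0545
for pit in(.4,.8,1.2):
    x,f,fz=pstep(c,.0442,pit)
E
```

```text
cmd -0.0545 pit 0.40 a -58.27 b -1.06 z 43.67 mm Fa -13.54 Fb -0.03 Fz 7.32 tilt -0.11 t 29.2
cmd -0.0545 pit 0.80 a -58.33 b -1.08 z 43.66 mm Fa -12.80 Fb -0.70 Fz 7.47 tilt 0.27 t 29.7
cmd -0.0545 pit 1.20 a -58.38 b -1.09 z 43.66 mm Fa -12.56 Fb -0.07 Fz 7.73 tilt 0.64 t 30.2
```

Run:
```python
from h import *
from meas import face
from ov import ov
pstep(-.0545,.0442,.5); pstep(-.0545,.0444,.5)
sleep(.5);pstep(-.0545,.0444,.5)
shot("scene",11);shot("top",11);face(11);ov(11,sense()["position"],"pics/ov11.png",push=.007)
p=np.load("top11.npz")["p"];cv2.imwrite("pics/top11c.png",cv2.resize(p[150:280,280:400],None,fx=4.5,fy=4.5,interpolation=2)[:,:,::-1])
```

```text
cmd -0.0545 pit 0.50 a -58.28 b -1.07 z 43.67 mm Fa -13.55 Fb -0.28 Fz 7.67 tilt -0.02 t 30.7
cmd -0.0545 pit 0.50 a -58.27 b -1.07 z 43.67 mm Fa -13.14 Fb -0.36 Fz 6.04 tilt -0.02 t 31.2
cmd -0.0545 pit 0.50 a -58.28 b -1.07 z 43.67 mm Fa -12.95 Fb -0.52 Fz 6.20 tilt -0.02 t 32.2
face top rect a,b 25 ((12.017436981201172, 21.950693130493164), (7.195417404174805, 25.78826904296875), 2.5649166107177734)
  b 0.5px-corrected mid 21.967791997673213
```

View pics/ov11.png

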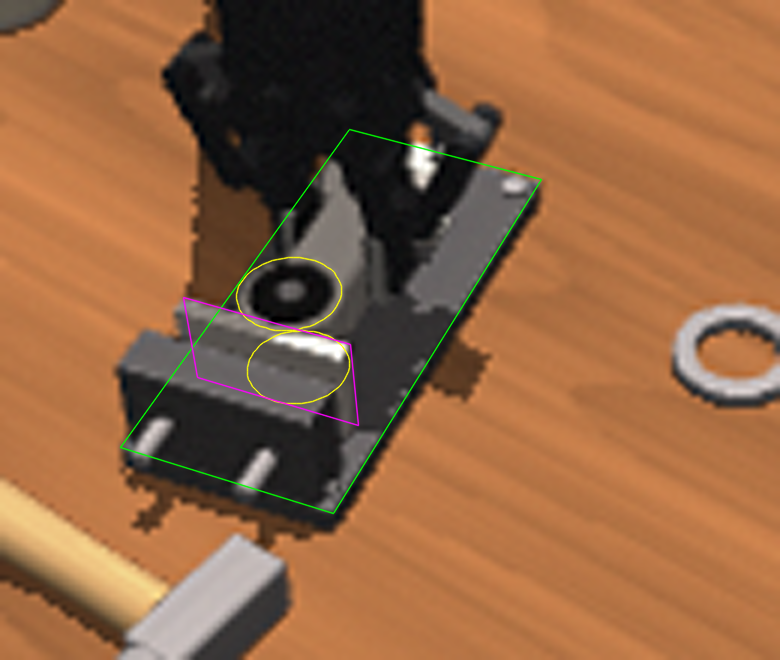

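View pics/scene11.png

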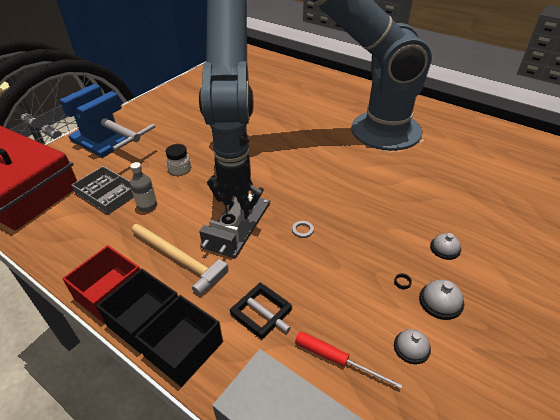

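View pics/top11c.png

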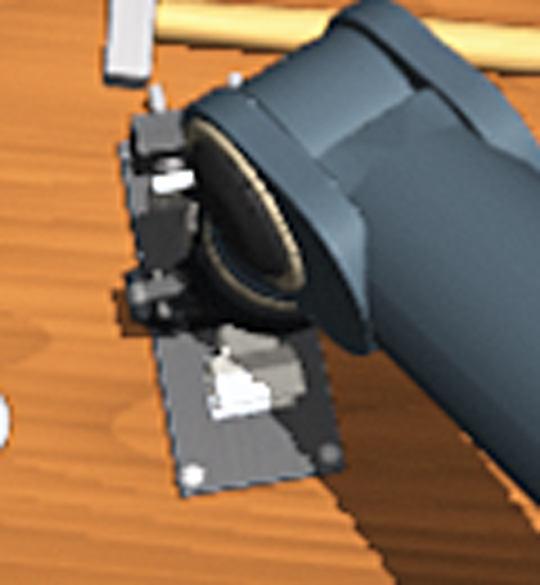

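Run:
```python
from h import *
st(); finish_job(); print("done")
```

```text
t32.31 p [ 0.5795 -0.1082  0.0437] F [-13.15  -3.28   6.56] M [-0.583  2.565  0.086] gap 0.0294
the job is handed in; nothing more can be done
done
```

I rang the bell, then set the stem on the jig's bed plate with its round end against the sprung stop. I handed the job in at 32.3 s with the arm still holding and pushing; no verdict was reported.

- **Bell:** I pressed the largest of the three bells, the middle one on the left. The plunger met a hard stop with the fingertip at 52.1 mm and about 6 N. A deeper target did not move it further.
- **Push on the stop:** The camera shows the stop pushed back about 7 mm of its 14 mm; my two estimates were 6.9 and 7.5 mm. The total push along the jig is about 13 N. I estimate 3–4 N of that is friction on the plate, leaving about 10 N on the spring.
- **Stem position:** It sits flat, with tool tilt −0.02° and its height matching plate contact to about 0.1 mm. It is centred on the stop within about 1 mm.
- **Mended on the way:**
  - While pushing, the tool pitched about 0.9° and pressed the nose of the stem onto the plate. I corrected that with a small counter-pitch.
  - One force-watched approach stopped early on plate friction, so I finished it in small steps.
- **Less certain:** The two cameras disagree by about 3 mm. The arm hid the stop from the top camera, so the final alignment relies on the scene camera and the known tool position.
- **Bench:** Nothing else looked moved in the last scene picture.

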